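# Zero the coffee grinder and set the grind

## Task

Set the grind on the coffee grinder: turn the black dial on top clockwise until you feel the burrs just touch (gently, do not force them hard together), then back it off counter-clockwise by exactly four clicks. Then press the orange start button, let it go, and leave the cup, jar and mug where they are.

Things in the scene. Friction and masses are not known exactly. Their poses are not given: they have to be found in the camera images.
- grinder: steel coffee grinder, fixed, 210 x 130 mm, 200 mm high to its flat deck. Origin: centre of its underside, z up, spout and start button on its -x end. On the deck, both at y = 0: the dial, axis 35 mm to +x of the origin, and the start button, 68 mm to -x. 18 black dots, one click (20 degrees) apart, ring the dial; they do not mark the zero, which lies at an unknown angle
- dial_grip (a point): point on the dial's axis at the height to grip, 28 mm above the deck; z up, x towards the white mark. The dial is a ribbed round knob, 48 mm in diameter, from 11 to 45 mm above the deck, above a flange of radius 33 mm. It clicks into a detent every 20 degrees (0.349 rad): about 0.1 N m takes it over a click, and let go it falls into the nearest one. Clockwise from above closes the burrs
- dial_mark (a point): outer end of the white line on the dial's top face, 20 mm from its axis, 45 mm above the deck: shows the dial's turn. The dial starts between two and six clicks open; how many, and at which angle the zero lies, is not known beforehand. It does not turn past nine clicks open
- burr (a joint): gap between the burrs, m: 0 where they touch, 0.00001 per click open; far finer than the reading's noise. The touch (zero) is itself a click position; past it there are no clicks but a springy stop that resists with 0.2 N m at once and 0.25 N m more per 20 degrees, and springs back to zero. 20 degrees past the touch (negative gap, -0.00001) is forcing it
- start (a joint): travel of the start button in m: 0 released, 0.006 fully down
- start_top (a point): centre of the top of the orange start button, 26 mm in diameter, in a black housing on the grinder's deck; it is pressed straight down, springs back, travel 6 mm, fully down at 5 N
- cup_mid (a point): steel cup, 58 mm wide, 65 mm high, loose on the grinder's foot under the spout; point on its axis half-way up
- jar_mid (a point): white jar with a wooden lid, 72 mm wide, 110 mm high, on the counter beside the grinder; point half-way up
- mug_mid (a point): blue mug, 80 mm wide, 90 mm high, on the counter beside the grinder; point half-way up
There are look-alikes about, which are no part of the job. Several things look just like the grinder: the one meant starts nearest to the robot's base.

How it is judged:
By the outcome, as a careful person would: the job done as asked, in the order asked, and still so for the second after the job is handed in, with the robot touching nothing.
It also fails if it takes over 72 s, if anything falls off the work surface, if the arm or the gripper's body presses on something with over 40 N, if the wrist force passes 120 N, or if a joint passes its speed limit or range.

## Robot

A 6-joint arm with a two-finger parallel gripper is mounted at the origin on the work surface. World frame = base frame: x ahead of the robot, y to its left, z up, the work surface at z = 0. Lengths are in m, angles in rad, forces in N, time in s.
With the tool pointing down it reaches from about 0.35 to 0.875 m from the base axis. Payload 15.5 kg.
Tool frame: the origin (TCP) lies midway between the tips of the shut fingers; the grasp point (between the pads) lies ctrl.grip_point_offset behind it (ctrl.grip_point_offset is the distance from the TCP to the grasp point, in m); z points along the fingers, y is the direction in which the jaws open and shut (so a half turn about z gives the same grasp; the last joint's range is limited). The gripper opens to 85 mm and grips with 20 to 120 N. Pads are 22 mm wide; open, the fingers measure 114 mm over their backs; the gripper's body (76 mm by 85 mm) begins 54 mm behind the grasp point. The pads swing forward as they close: fully open they stand 13 mm farther back than shut.
Start: joints at [-0.096, 0.494, 1.345, -0, 1.302, -0.096], TCP at [0.625, 0, 0.231] pointing down, gripper open.
Joint ranges: [-2.91, 2.91], [-0.82, 2.16], [0.22, 2.67], [-1.22, 4.37], [0.12, 2.79], [-3.08, 3.08]. Speed limits (rad/s): [1.89, 1.89, 2.57, 3.01, 3.01, 3.01].

## Interface

Orientations are given as a unit quaternion [x, y, z, w].
In Python, from bench import ctrl, capture, camera_model gives the robot as it stands.
- The arm moves only by the shell command python3 -m crank 'ROWS' [FORCE]. ROWS is JSON, a list that holds one entry, the list of rows, each a list of 7 numbers: the shift along the tool's x, y, z in mm, then the turn, a rotation vector about the tool's x, y, z in degrees, then the closure, from 0 (fully open) to 1 (shut). In form: [[[x, y, z, ax, ay, az, fingers], ...]]. A call has 1 to 8 rows; each row is the pose to reach, as a shift and turn from the pose measured when the call began, along the tool's axes at that moment; what a row does not reach only later rows make up. A row lasts 1/10 s, in which the tool goes at most 50 mm and 8.59 degrees, less where a joint would pass 70% of its speed; a pose out of reach is approached as far as the arm can. A call with a gripper value outside its range is refused whole. The fingers move at their own pace and stop on an object; FORCE is the grip in N (left out, the last holds). Time passes only in rows, so rows that repeat a pose let the fingers close. It gives the time, the measured TCP pose, the force and the opening at its end, in the units of the state.
- ctrl.get_obs(): the state, without advancing time (a new reading comes with each control period).
- capture(name): name is "scene" or "side" or "wrist"; returns the picture (420x560x3 uint8, blue, green, red); there is no depth.
- camera_model(name): a dict with "camera_matrix" (3x3 intrinsics, pixels), "eye" and "attitude" of the camera in the world; the wrist camera has in their place "mount" (4x4, takes a point from camera to tool coordinates, whose origin is the TCP and whose axes are the flange's). Camera axes: x right, y down, z forward; pixel columns grow to the right and rows downward; lengths in m; the calibration is good to about 2 mm. The wrist camera is an equidistant fisheye: a pixel r from the principal point sees the ray r / f radians off the axis. A picture is of the moment at which its call begins: read the wrist's pose just before it. camera_model takes no time and is no camera call.
- ctrl.close_job(): hands the job in, once; it reports no verdict.
The state is a dict: "time": time; "joint_positions": joint angles; "joint_vel": joint speeds; "joint_torque": joint torques, N m; "position": TCP position; "orientation": TCP orientation; "contact_force": force on the tool from outside, world axes, zero at the start; "ft_torque": the same for the moment, N m; "width": finger opening in m.
Only numpy, scipy, OpenCV 4.12 (cv2) and the standard library are available. Lean on these libraries where they do the work, as an engineer would, in place of code of your own. Each camera call takes 0.05 s, during which the arm holds its last target.

## Working session

There is one attempt and no reset: what is moved stays moved. The work goes in short steps, Python scripts to look and compute and a shell command to move; the robot and the scene stay as the last step left them, time stands still between calls to the robot, and variables do not carry over. Pictures are saved under pics/ and viewed, and the job is handed in when it is done.

```bash
ls; mkdir -p pics
python3 - <<'E'
from bench import ctrl,capture,camera_model
import cv2
o=ctrl.get_obs();print(o); print(ctrl.grip_point_offset)
for n in ("scene","side","wrist"):
    cv2.imwrite(f"pics/{n}0.png",capture(n)); print(n,camera_model(n))
E
```

```text
pics
{'time': 0.0, 'joint_positions': array([-9.55094999e-02,  4.94181915e-01,  1.34610837e+00,  9.56522445e-06,
        1.30251466e+00, -9.55131709e-02]), 'joint_vel': array([-3.88800304e-04,  4.59182064e-04,  9.13318894e-04, -1.02891091e-04,
       -5.61601758e-04,  8.08363279e-05]), 'joint_torque': array([-2.68344644e-03, -8.82162237e+01, -3.83866239e+01, -4.40739132e-04,
        1.02696815e-02,  1.38197843e-04]), 'position': array([6.24648047e-01, 3.40873762e-05, 2.30708759e-01]), 'orientation': array([ 7.07106252e-01,  7.07107051e-01, -3.82226421e-04, -4.70467350e-04]), 'contact_force': array([-0.09536802, -0.31512136, -0.20385275]), 'ft_torque': array([ 0.01159908,  0.01688693, -0.01125059]), 'width': 0.08542937794204608}
0.0187
scene {'camera_matrix': array([[398.22137427,   0.        , 278.48877508],
       [  0.        , 398.22137427, 214.78632431],
       [  0.        ,   0.        ,   1.        ]]), 'eye': array([0.53315194, 0.28021614, 1.06709737]), 'attitude': array([-0.12478866,  0.98208339, -0.14003249,  0.01819087])}
side {'camera_matrix': array([[539.49097393,   0.        , 284.27567302],
       [  0.        , 539.49097393, 214.26690115],
       [  0.        ,   0.        ,   1.        ]]), 'eye': array([ 0.37962004, -0.9882144 ,  0.91445111]), 'attitude': array([ 0.88182705, -0.10968981,  0.04465807, -0.45645904])}
wrist {'camera_matrix': array([[325.1922621 ,   0.        , 279.66077422],
       [  0.        , 325.1922621 , 207.59829718],
       [  0.        ,   0.        ,   1.        ]]), 'mount': array([[ 6.43438072e-04, -9.51003039e-01, -3.09180862e-01,
         7.85847511e-02],
       [ 9.99999731e-01,  5.03316807e-04,  5.32963408e-04,
        -1.23066810e-03],
       [-3.51233896e-04, -3.09181122e-01,  9.51003108e-01,
        -1.41801781e-01],
       [ 0.00000000e+00,  0.00000000e+00,  0.00000000e+00,
         1.00000000e+00]])}
```

View pics/scene0.png

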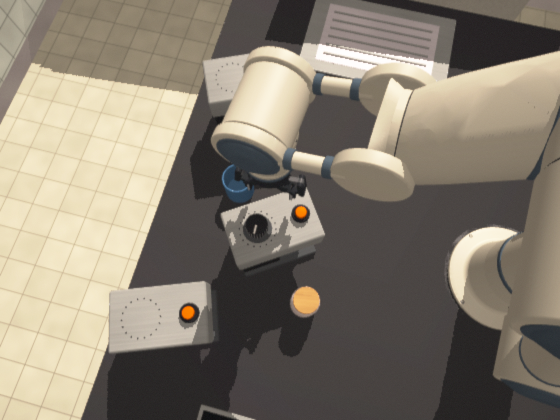

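View pics/side0.png

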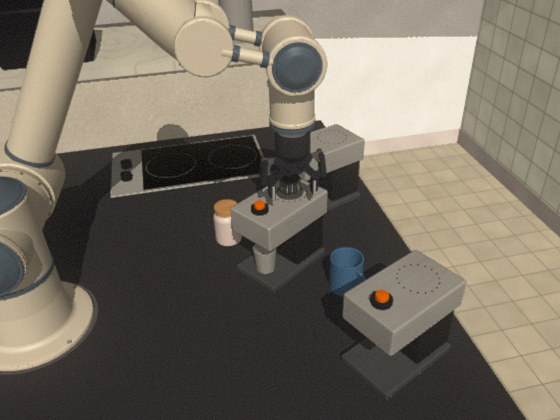

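View pics/wrist0.png

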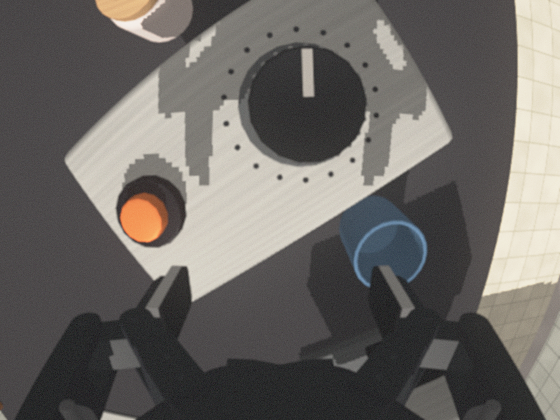

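The wrist view shows the grinder's dial at (305,105), its white mark from (309,96) to (307,50), the orange button at (143,217), the mug at (390,255) and the jar at (145,10). The scene view shows the same grinder at (272,228), the nearest one to the base.

```bash
cat > h.py <<'E'
import numpy as np, cv2
from scipy.spatial.transform import Rotation as R
from bench import ctrl,capture,camera_model
def cam(name,o=None):
    m=camera_model(name);K=m["camera_matrix"]
    if name=="wrist":
        o=o or ctrl.get_obs(); T=np.eye(4);T[:3,:3]=R.from_quat(o["orientation"]).as_matrix();T[:3,3]=o["position"]
        T=T@m["mount"]; return K,T[:3,:3],T[:3,3],True
    return K,R.from_quat(m["attitude"]).as_matrix(),np.array(m["eye"]),False
def ray(c,px):
    K,A,e,f=c; u=(px[0]-K[0,2])/K[0,0];v=(px[1]-K[1,2])/K[1,1]
    if f:
        r=np.hypot(u,v);d=np.array([np.sin(r)*u/max(r,1e-9),np.sin(r)*v/max(r,1e-9),np.cos(r)])
    else: d=np.array([u,v,1])/np.linalg.norm([u,v,1])
    return A@d
def onz(c,px,z):
    d=ray(c,px);return c[2]+d*(z-c[2][2])/d[2]
def proj(c,P):
    K,A,e,f=c; p=A.T@(np.array(P)-e)
    if f:
        r=np.hypot(p[0],p[1]);th=np.arctan2(r,p[2]);u,v=p[0]/r*th,p[1]/r*th
    else: u,v=p[0]/p[2],p[1]/p[2]
    return np.array([K[0,0]*u+K[0,2],K[1,1]*v+K[1,2]])
def blobs(m,a=10):
    n,l,s,c=cv2.connectedComponentsWithStats(m.astype(np.uint8));return [(tuple(np.round(c[i],1)),s[i].tolist()) for i in range(1,n) if s[i][4]>=a]
def orange(im):
    h=cv2.cvtColor(im,cv2.COLOR_BGR2HSV);return (h[...,0]<14)&(h[...,1]>190)&(h[...,2]>120)
E
python3 - <<'E'
from h import *
for n in ("scene","side","wrist"):
    im=cv2.imread(f"pics/{n}0.png");c=cam(n)
    print(n,[(b[0],b[1],onz(c,b[0],.222).round(4)) for b in blobs(orange(im),20)])
im=cv2.imread("pics/wrist0.png");c=cam("wrist")
# dots: small dark blobs on grey deck
g=cv2.cvtColor(im,cv2.COLOR_BGR2GRAY)
loc=cv2.morphologyEx(g,cv2.MORPH_BLACKHAT,np.ones((11,11)))
bl=[b for b in blobs(loc>40,6) if b[1][4]<45]
pts=[];
for b in bl:
    p=onz(c,b[0],.2); print(b[0],b[1][4],p.round(4))
print(onz(c,(305,105),.245),onz(c,(307,50),.245))
E
```

```text
scene [((np.float64(299.4), np.float64(214.9)), [295, 210, 12, 8, 22], array([0.5506, 0.0308, 0.222 ])), ((np.float64(187.5), np.float64(316.4)), [182, 313, 13, 7, 21], array([0.7222, 0.2998, 0.222 ]))]
side [((np.float64(259.1), np.float64(204.9)), [254, 201, 11, 9, 80], array([0.5468, 0.0132, 0.222 ])), ((np.float64(381.8), np.float64(296.0)), [375, 290, 14, 13, 139], array([ 0.7044, -0.3334,  0.222 ]))]
wrist []
(np.float64(244.9), np.float64(0.9)) 18 [0.6053 0.1365 0.2   ]
(np.float64(142.5), np.float64(24.2)) 16 [0.5479 0.1288 0.2   ]
(np.float64(295.9), np.float64(28.9)) 22 [0.632  0.1201 0.2   ]
(np.float64(323.0), np.float64(32.1)) 20 [0.6461 0.1187 0.2   ]
(np.float64(269.2), np.float64(34.9)) 21 [0.6181 0.1166 0.2   ]
(np.float64(346.9), np.float64(44.8)) 21 [0.6589 0.1124 0.2   ]
(np.float64(181.2), np.float64(46.0)) 6 [0.571  0.1131 0.2   ]
(np.float64(246.5), np.float64(49.5)) 24 [0.6063 0.1088 0.2   ]
(np.float64(364.8), np.float64(64.8)) 20 [0.6686 0.102  0.2   ]
(np.float64(230.7), np.float64(71.2)) 22 [0.598  0.0973 0.2   ]
(np.float64(374.9), np.float64(88.9)) 22 [0
[... 571 characters left out ...]
165.5)) 32 [0.6105 0.0463 0.2   ]
(np.float64(330.5), np.float64(173.5)) 32 [0.6514 0.0421 0.2   ]
(np.float64(279.4), np.float64(176.7)) 29 [0.6234 0.0401 0.2   ]
(np.float64(305.5), np.float64(179.5)) 32 [0.6377 0.0386 0.2   ]
(np.float64(185.7), np.float64(214.5)) 6 [0.5692 0.0182 0.2   ]
(np.float64(183.1), np.float64(270.1)) 42 [ 0.5634 -0.0186  0.2   ]
(np.float64(558.4), np.float64(279.6)) 16 [ 0.8621 -0.0421  0.2   ]
(np.float64(541.4), np.float64(282.7)) 7 [ 0.8386 -0.0422  0.2   ]
(np.float64(419.3), np.float64(418.1)) 17 [ 0.7581 -0.1904  0.2   ]
(np.float64(543.8), np.float64(417.9)) 9 [ 0.9905 -0.2842  0.2   ]
[0.63338922 0.07882915 0.245     ] [0.63406538 0.10069757 0.245     ]
```

```bash
cat >> h.py <<'E'
def dots(im,c,ctr):
    g=cv2.cvtColor(im,cv2.COLOR_BGR2GRAY)
    loc=cv2.morphologyEx(g,cv2.MORPH_BLACKHAT,np.ones((11,11)))
    P=np.array([onz(c,b[0],.2)[:2] for b in blobs(loc>40,6) if b[1][4]<60])
    for it in range(3):
        r=np.hypot(*(P-ctr).T); Q=P[abs(r-.0408)<(.006 if it==0 else .003)]
        A=np.c_[2*Q,np.ones(len(Q))];s=np.linalg.lstsq(A,(Q**2).sum(1),rcond=None)[0];ctr=s[:2]
    rad=np.sqrt(s[2]+ctr@ctr); a=np.degrees(np.arctan2(*(Q-ctr).T[::-1]))
    return ctr,rad,len(Q),np.sort(a)
def mark(im,c,ctr,z=.245):
    # bright pixels within 22 mm of axis on the top face plane
    g=cv2.cvtColor(im,cv2.COLOR_BGR2GRAY)
    mk=np.zeros(g.shape,np.uint8);poly=np.array([proj(c,[ctr[0]+.0225*np.cos(t),ctr[1]+.0225*np.sin(t),z]) for t in np.linspace(0,6.28,60)]).round().astype(np.int32)
    cv2.fillPoly(mk,[poly],1); m=(g>100)&(mk>0)
    ys,xs=np.nonzero(m)
    P=np.array([onz(c,(x,y),z)[:2] for x,y in zip(xs,ys)]) 
    mu=P.mean(0);w,v=np.linalg.eigh(np.cov((P-mu).T));d=v[:,1]
    if d@(mu-ctr)<0:d=-d
    t=(P-mu)@d
    return len(P),np.degrees(np.arctan2(d[1],d[0])),np.degrees(np.arctan2(*(mu-ctr)[::-1])),(mu+d*t.max()),np.hypot(*(mu+d*t.max()-ctr)), np.sqrt(w)
E
python3 - <<'E'
from h import *
im=cv2.imread("pics/wrist0.png");c=cam("wrist")
ctr,rad,n,a=dots(im,c,np.array([.6347,.0793]));print(ctr,rad,n,a.round(1))
print(np.mod(a,20).round(1))
print(mark(im,c,ctr))
h=cv2.cvtColor(im,cv2.COLOR_BGR2HSV);m=(h[...,0]<16)&(h[...,1]>170)&(h[...,2]>100)
for b in blobs(m,100):
    print(b,[onz(c,b[0],z).round(4) for z in(.215,.22,.225,.23)], "w",onz(c,(b[1][0]+b[1][2],b[0][1]),.22)-onz(c,(b[1][0],b[0][1]),.22))
# button axis: deck housing
for n in ("scene","side"):
    im2=cv2.imread(f"pics/{n}0.png");c2=cam(n);h=cv2.cvtColor(im2,cv2.COLOR_BGR2HSV);m2=(h[...,0]<16)&(h[...,1]>150)&(h[...,2]>100)
    print(n,[(b[0],b[1][4],[onz(c2,b[0],z).round(4) for z in(.215,.22,.225)]) for b in blobs(m2,20)])
    print('dial ctr px',proj(c2,[*ctr,.245]))
E
```

```text
[0.63469929 0.07936712] 0.04088967145849218 18 [-165.9 -146.1 -126.2 -106.   -85.8  -65.9  -46.   -26.1   -6.1   13.9
   33.7   53.8   73.8   93.8  114.   133.9  153.9  173.8]
[14.1 13.9 13.8 14.  14.2 14.1 14.  13.9 13.9 13.9 13.7 13.8 13.8 13.8
 14.  13.9 13.9 13.8]
(577, np.float64(91.97198913153352), np.float64(92.25080826999505), array([0.63387563, 0.10151488]), np.float64(0.022163070498698006), array([0.00131704, 0.00558086]))
scene [((np.float64(300.0), np.float64(212.6)), 71, [array([0.5507, 0.0232, 0.215 ]), array([0.5506, 0.0247, 0.22  ]), array([0.5505, 0.0262, 0.225 ])]), ((np.float64(187.4), np.float64(312.5)), 142, [array([0.7264, 0.2925, 0.215 ]), array([0.7253, 0.2924, 0.22  ]), array([0.7241, 0.2924, 0.225 ])])]
dial ctr px [256.29273875 223.56619262]
side [((np.float64(259.1), np.float64(204.9)), 87, [array([0.5485, 0.0233, 0.215 ]), array([0.5473, 0.0161, 0.22  ]), array([0.5461, 0.0089, 0.225 ])]), ((np.float64(381.6), np.float64(295.9)), 154, [array([ 0.7075, -0.3265,  0.215 ]), array([ 0.7051, -0.3312,  0.22  ]), array([ 0.7028, -0.3359,  0.225 ])])]
dial ctr px [289.39990727 176.20552649]
```

Run:
```python
from h import *
im=cv2.imread("pics/wrist0.png");c=cam("wrist")
print(cv2.cvtColor(im,cv2.COLOR_BGR2HSV)[217,143],cv2.cvtColor(im,cv2.COLOR_BGR2HSV)[200,135])
h=cv2.cvtColor(im,cv2.COLOR_BGR2HSV);m=(h[...,0]<16)&(h[...,1]>150)&(h[...,2]>100)
for b in blobs(m,100):
    print(b,[onz(c,b[0],z).round(4) for z in(.21,.215,.22,.225,.23)], "w",onz(c,(b[1][0]+b[1][2],b[0][1]),.22)-onz(c,(b[1][0],b[0][1]),.22))
# deck corners
d=np.array([.63470,.07937])
for p in [(66,160),(192,301),(452,138)]:print(p,onz(c,p,.2).round(4))
for p in [(400,222),(365,195)]: pass
# deck edge directions
a=onz(c,(192,301),.2);b=onz(c,(452,138),.2);e=onz(c,(66,160),.2)
v=(b-a)[:2];print(np.linalg.norm(v),np.degrees(np.arctan2(v[1],v[0])));w=(e-a)[:2];print(np.linalg.norm(w),np.degrees(np.arctan2(w[1],w[0])))
```

```text
[ 12 167 243] [ 10 171 231]
((np.float64(143.0), np.float64(217.0)), [120, 193, 47, 49, 1711]) [array([0.5464, 0.0201, 0.21  ]), array([0.5487, 0.0219, 0.215 ]), array([0.5511, 0.0237, 0.22  ]), array([0.5535, 0.0255, 0.225 ]), array([0.5559, 0.0273, 0.23  ])] w [0.02821196 0.00025777 0.        ]
(66, 160) [0.4898 0.0537 0.2   ]
(192, 301) [ 0.5663 -0.0418  0.2   ]
(452, 138) [0.724  0.0652 0.2   ]
0.19046628027253076 34.159706676806
0.12239871701814099 128.7376426510256
```

The measurements agree: 18 dots fit a circle of radius 40.9 mm centred on (0.6347, 0.0794). The grinder's yaw is 33.9°. The button casts to (0.549, 0.022) at z≈0.215, which is 103 mm from the dial as specified. The mark is at 92°. I'll lift, move above the dial, and look again.

```bash
python3 -m crank '[[[0,0,-30,0,0,0,0],[0,0,-50,0,0,0,0],[30,4,-50,0,0,0,0],[60,8,-50,0,0,0,0],[79.3,10.1,-50,0,0,0,0],[79.3,10.1,-50,0,0,0,0]]]' 30
python3 - <<'E'
from h import *
o=ctrl.get_obs();im=capture("wrist");cv2.imwrite("pics/wrist1.png",im);c=cam("wrist",o)
print(o["time"],o["position"],o["joint_positions"],o["contact_force"],o["ft_torque"],np.degrees(R.from_quat(o["orientation"]).as_euler('ZYX')))
ctr,rad,n,a=dots(im,c,np.array([.6347,.0793]));print(ctr,rad,n,np.mod(a,20).round(1))
E
```

```text
time: 0.75
position: [0.6348, 0.0816, 0.2805]
orientation: [0.706, 0.708, -0.0, -0.001]
contact_force: [-0.6, 0.4, 0.1]
width: 0.0854
0.75 [0.63479204 0.08158846 0.28052569] [3.42210558e-02 4.76605207e-01 1.23605617e+00 6.67698058e-04
 1.43026672e+00 3.18880063e-02] [-0.60421746  0.43999084  0.11036182] [-0.00475122  0.03243743  0.03239766] [ 9.01282661e+01 -3.54131385e-02 -1.79922314e+02]
[0.63472726 0.0795531 ] 0.04091128834039919 13 [13.7 13.8 14.  13.5 14.2 13.9 13.9 14.  13.8 13.9 14.  14.  13.8]
```

View pics/wrist1.png

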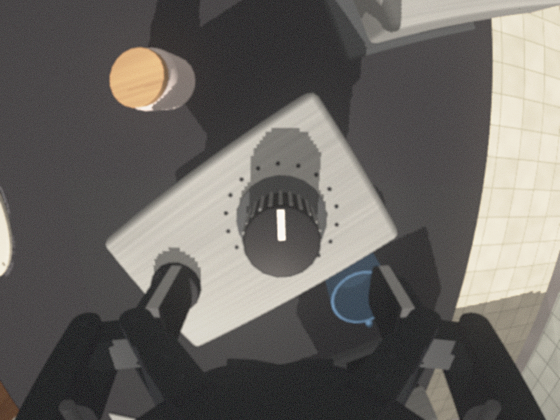

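Now the dial's top is at about (283,240), with the mark from (280,210) to (282,240). The mug is at (360,298) and the jar at (140,78). The refit centre agrees at (0.6347, 0.0795). Next I'll read the pose and the mark, then descend.

```bash
python3 - <<'E'
from h import *
o=ctrl.get_obs();print(o["position"],o["time"])
im=cv2.imread("pics/wrist1.png");c=cam("wrist",o)
print(mark(im,c,np.array([.6347,.0795])))
m=R.from_quat(o["orientation"]).as_matrix();print((m.T@(np.array([.6347,.0795,.213])-o["position"])*1000).round(1))
E
python3 -m crank '[[[-1,0,-0,0,0,0,0],[-1,0,0,0,0,0,0]]]'
```

```text
[0.63472933 0.08024609 0.28052063] 0.8
(693, np.float64(-95.34822717837991), np.float64(-116.42809380824093), array([0.63079485, 0.05696918]), np.float64(0.022866744071713394), array([0.00457527, 0.01503848]))
[-0.7  0.1 67.5]
time: 1.0
position: [0.6346, 0.0784, 0.2804]
orientation: [0.707, 0.707, -0.001, -0.001]
contact_force: [-0.3, -0.2, 0.4]
width: 0.0853
```

```bash
python3 -m crank '[[[1,0,15,0,0,0,0],[1,0,30,0,0,0,0],[1,0,45,0,0,0,0],[1,0,57,0,0,0,0],[1,0,65,0,0,0,0],[1,0,67.5,0,0,0,0],[1,0,67.5,0,0,0,0]]]'
python3 - <<'E'
from h import *
o=ctrl.get_obs();print(o["time"],o["position"],o["contact_force"],o["ft_torque"])
cv2.imwrite("pics/wrist2.png",capture("wrist"))
cv2.imwrite("pics/side2.png",capture("side")[100:300,180:400].repeat(3,0).repeat(3,1))
E
```

```text
time: 1.7
position: [0.6345, 0.0792, 0.2129]
orientation: [0.707, 0.707, -0.001, -0.001]
contact_force: [-1.4, 0.4, 0.1]
width: 0.0851
1.7 [0.63452392 0.07918713 0.21285297] [-1.36631864  0.43017169  0.09427643] [ 0.01220624  0.00907857 -0.03363048]
```

View pics/wrist2.png

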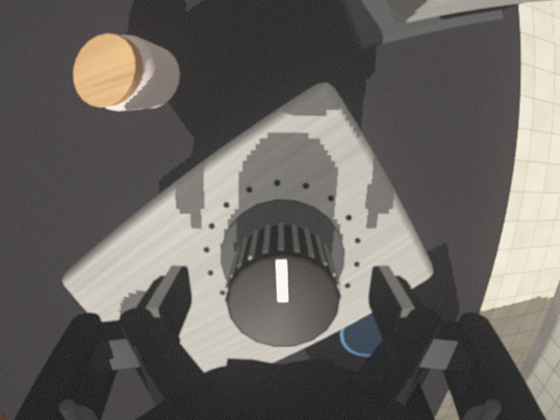

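View pics/side2.png

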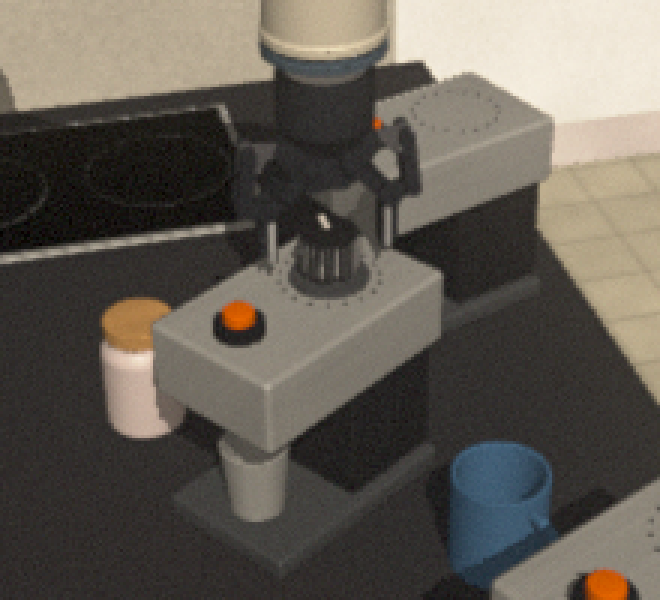

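The fingers straddle the dial, whose top is at (283,302) in the wrist view, midway between the pads at about 182 and 380. The mark stays visible. I'll close gently.

```bash
python3 -m crank '[[[0,0,0,0,0,0,0.3],[0,0,0,0,0,0,0.4],[0,0,0,0,0,0,0.5],[0,0,0,0,0,0,0.6],[0,0,0,0,0,0,0.8],[0,0,0,0,0,0,1],[0,0,0,0,0,0,1],[0,0,0,0,0,0,1]]]' 30
cat >> h.py <<'E'
def st():
    o=ctrl.get_obs();y=np.degrees(R.from_quat(o["orientation"]).as_euler('ZYX')[0])
    print("t %.2f pos %s yaw %.2f F %s M %s w %.4f q6 %.2f"%(o["time"],o["position"].round(4),y,o["contact_force"].round(1),o["ft_torque"].round(3),o["width"],o["joint_positions"][5]))
E
python3 -c "
from h import *
st()"
```

```text
time: 2.6
position: [0.6357, 0.0794, 0.2142]
orientation: [0.707, 0.707, 0.0, 0.001]
contact_force: [4.0, 1.0, 5.6]
width: 0.0468
t 2.60 pos [0.6357 0.0794 0.2142] yaw 90.05 F [4.  1.  5.6] M [ 0.014 -0.628 -0.028] w 0.0468 q6 0.03
```

```bash
python3 -m crank '[[[0,0,0,0,0,5,1],[0,0,0,0,0,5,1]]]' >/dev/null; python3 -c "from h import *;st()"
python3 -m crank '[[[0,0,0,0,0,5,1],[0,0,0,0,0,5,1]]]' >/dev/null; python3 -c "from h import *;st()"
python3 -m crank '[[[0,0,0,0,0,5,1],[0,0,0,0,0,5,1]]]' >/dev/null; python3 -c "from h import *;st()"
python3 -m crank '[[[0,0,0,0,0,5,1],[0,0,0,0,0,5,1]]]' >/dev/null; python3 -c "from h import *;st()"
```

```text
t 2.80 pos [0.6357 0.0794 0.2143] yaw 84.95 F [1.6 0.2 1.7] M [-0.003  0.009 -0.018] w 0.0474 q6 0.12
t 3.00 pos [0.6356 0.0794 0.2143] yaw 79.97 F [ 1.6 -0.2  2.3] M [ 0.03  -0.045 -0.049] w 0.0472 q6 0.21
t 3.20 pos [0.6356 0.0794 0.2143] yaw 75.06 F [ 1.8 -0.4  1.6] M [ 0.046  0.074 -0.116] w 0.0472 q6 0.29
t 3.40 pos [0.6355 0.0794 0.2142] yaw 70.21 F [ 1.6 -0.1  1.3] M [ 0.026 -0.031 -0.004] w 0.0469 q6 0.38
```

```bash
python3 -m crank '[[[0,0,0,0,0,3,1],[0,0,0,0,0,3,1]]]' >/dev/null; python3 -c "
from h import *
st();cv2.imwrite('pics/w3.png',capture('wrist')[150:420,140:420].repeat(2,0).repeat(2,1))"
python3 -m crank '[[[0,0,0,0,0,3,1],[0,0,0,0,0,3,1]]]' >/dev/null; python3 -c "from h import *;st()"
python3 -m crank '[[[0,0,0,0,0,3,1],[0,0,0,0,0,3,1]]]' >/dev/null; python3 -c "from h import *;st()"
python3 -m crank '[[[0,0,0,0,0,3,1],[0,0,0,0,0,3,1]]]' >/dev/null; python3 -c "from h import *;st()"
```

```text
t 3.60 pos [0.6355 0.0794 0.2143] yaw 67.43 F [0.3 0.6 1.1] M [ 0.121 -0.008 -0.02 ] w 0.0472 q6 0.43
t 3.85 pos [0.6355 0.0794 0.2143] yaw 64.62 F [0.4 0.1 1.5] M [ 0.151  0.039 -0.017] w 0.0470 q6 0.47
t 4.05 pos [0.6355 0.0794 0.2143] yaw 61.75 F [0.8 0.6 1.7] M [ 0.064 -0.007 -0.004] w 0.0472 q6 0.52
t 4.25 pos [0.6354 0.0795 0.2143] yaw 58.87 F [-0.1 -0.   1.5] M [ 0.101 -0.036 -0.087] w 0.0471 q6 0.57
```

View pics/w3.png

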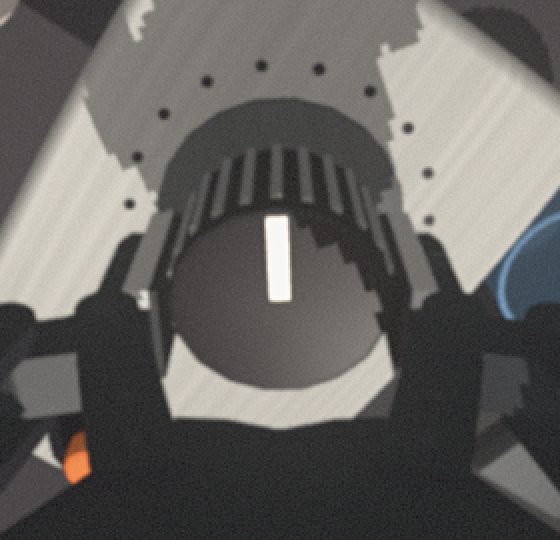

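The dial turns with the gripper: the mark is still vertical, at (277,215)-(280,300) in the 2x crop. I'll continue towards the possible zeros at yaw 50, 30, 10, -10 and -30, watching the moment.

```bash
sed -i 's/ q6 %.2f"%(/ q6 %.2f t6 %.3f"%(/; s/o\["joint_positions"\]\[5\]))/o["joint_positions"][5],o["joint_torque"][5]))/' h.py
python3 -m crank '[[[0,0,0,0,0,4,1],[0,0,0,0,0,8,1],[0,0,0,0,0,8,1]]]' >/dev/null; python3 -c "from h import *;st()"
python3 -m crank '[[[0,0,0,0,0,3,1],[0,0,0,0,0,3,1]]]' >/dev/null; python3 -c "from h import *;st()"
python3 -m crank '[[[0,0,0,0,0,3,1],[0,0,0,0,0,3,1]]]' >/dev/null; python3 -c "from h import *;st()"
```

```text
t 4.55 pos [0.6354 0.0795 0.2143] yaw 50.98 F [-0.1  0.1  2. ] M [ 0.154  0.095 -0.006] w 0.0470 q6 0.71 t6 2.136
t 4.75 pos [0.6353 0.0795 0.2143] yaw 48.16 F [-0.7  0.2  3. ] M [0.208 0.001 0.007] w 0.0472 q6 0.76 t6 1.384
t 4.95 pos [0.6353 0.0796 0.2143] yaw 45.31 F [-0.5  1.   2.1] M [0.187 0.026 0.015] w 0.0467 q6 0.81 t6 1.337
```

```bash
python3 -m crank '[[[0,0,0,0,0,4,1],[0,0,0,0,0,8,1],[0,0,0,0,0,8,1]]]' >/dev/null; python3 -c "from h import *;st()"
python3 -m crank '[[[0,0,0,0,0,3,1],[0,0,0,0,0,6,1],[0,0,0,0,0,6,1]]]' >/dev/null; python3 -c "from h import *;st()"
python3 -m crank '[[[0,0,0,0,0,3,1],[0,0,0,0,0,3,1]]]' >/dev/null; python3 -c "from h import *;st()"
python3 -m crank '[[[0,0,0,0,0,2,1],[0,0,0,0,0,2,1]]]' >/dev/null; python3 -c "from h import *;st()"
```

```text
t 5.25 pos [0.6353 0.0796 0.2143] yaw 37.43 F [-1.1  0.1  2.4] M [ 0.246  0.133 -0.015] w 0.0475 q6 0.95 t6 2.066
t 5.55 pos [0.6352 0.0797 0.2143] yaw 31.62 F [-0.9  1.4  2.9] M [ 0.28  0.05 -0.03] w 0.0471 q6 1.05 t6 1.596
t 5.75 pos [0.6352 0.0797 0.2143] yaw 28.80 F [-0.2  1.5  2. ] M [ 0.223  0.07  -0.004] w 0.0473 q6 1.10 t6 1.379
t 5.95 pos [0.6352 0.0797 0.2143] yaw 26.98 F [-0.2  0.5  2.5] M [ 0.242  0.035 -0.004] w 0.0471 q6 1.13 t6 0.863
```

```bash
cat >> h.py <<'E'
def wmark(im=None):
    # mark line angle in the wrist picture, tool pointing at dial (deg from image up) by largest bright near-white blob in dial zone
    im=capture("wrist") if im is None else im
    m=np.zeros(im.shape[:2],np.uint8);cv2.circle(m,(281,300),52,1,-1)
    m&=(im.min(2)>170).astype(np.uint8)
    n,l,s,c=cv2.connectedComponentsWithStats(m)
    if n<2: return None
    i=1+np.argmax(s[1:,4]); r=cv2.minAreaRect(np.argwhere(l==i)[:,::-1].astype(np.float32));return r,s[i].tolist()
E
python3 -c "
from h import *
print(wmark(cv2.imread('pics/wrist2.png')));print(wmark());st()"
python3 -m crank '[[[0,0,0,0,0,4,1],[0,0,0,0,0,8,1],[0,0,0,0,0,8,1]]]' >/dev/null; python3 -c "from h import *;st()"
python3 -m crank '[[[0,0,0,0,0,4,1],[0,0,0,0,0,4,1]]]' >/dev/null; python3 -c "from h import *;st()"
```

```text
(((281.56414794921875, 280.4754638671875), (42.87253952026367, 11.771488189697266), 87.51044464111328), [275, 259, 14, 44, 490])
(((286.0133972167969, 339.4695739746094), (24.129730224609375, 87.69264221191406), 82.79393768310547), [241, 322, 88, 31, 489])
t 6.00 pos [0.6352 0.0797 0.2143] yaw 27.00 F [-0.6  0.8  2.5] M [0.237 0.04  0.025] w 0.0470 q6 1.13 t6 0.394
t 6.30 pos [0.6351 0.0798 0.2143] yaw 19.06 F [-0.3  1.8  2.5] M [ 0.35   0.096 -0.036] w 0.0471 q6 1.27 t6 2.086
t 6.50 pos [0.6351 0.0799 0.2143] yaw 15.18 F [0.3 2.  2.3] M [ 0.336  0.076 -0.06 ] w 0.0475 q6 1.34 t6 1.754
```

```bash
python3 -c "
from h import *
cv2.imwrite('pics/w4.png',capture('wrist'));st()"
python3 -m crank '[[[0,0,0,0,0,4,1],[0,0,0,0,0,4,1]]]' >/dev/null; python3 -c "from h import *;st()"
```

```text
t 6.55 pos [0.6351 0.0798 0.2143] yaw 15.29 F [-0.   1.4  2.1] M [ 0.33   0.132 -0.144] w 0.0471 q6 1.34 t6 0.845
t 6.75 pos [0.6351 0.0799 0.2143] yaw 11.41 F [-1.1  1.7  2.9] M [ 0.325  0.092 -0.026] w 0.0471 q6 1.40 t6 1.774
```

View pics/w4.png

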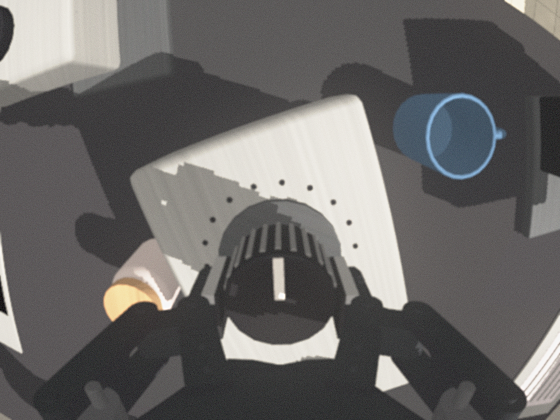

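The mark is still aligned with the gripper, from (278,260) to (281,300), so there is no slip. Continuing past yaw 10 in small steps.

```bash
python3 -m crank '[[[0,0,0,0,0,3,1],[0,0,0,0,0,3,1],[0,0,0,0,0,3,1]]]' >/dev/null; python3 -c "from h import *;st()"
python3 -m crank '[[[0,0,0,0,0,3,1],[0,0,0,0,0,3,1],[0,0,0,0,0,3,1]]]' >/dev/null; python3 -c "from h import *;st()"
```

```text
t 7.05 pos [0.6352 0.0799 0.2143] yaw 8.62 F [-0.   2.7  1.6] M [0.43  0.1   0.061] w 0.0470 q6 1.45 t6 0.236
t 7.35 pos [0.6351 0.08   0.2143] yaw 5.77 F [-0.5  2.3  2.9] M [ 0.457  0.102 -0.022] w 0.0473 q6 1.50 t6 0.218
```

```bash
python3 -m crank '[[[0,0,0,0,0,4,1],[0,0,0,0,0,7,1],[0,0,0,0,0,7,1]]]' >/dev/null; python3 -c "from h import *;st()"
python3 -m crank '[[[0,0,0,0,0,3,1],[0,0,0,0,0,6,1],[0,0,0,0,0,6,1]]]' >/dev/null; python3 -c "from h import *;st()"
python3 -m crank '[[[0,0,0,0,0,3,1],[0,0,0,0,0,3,1]]]' >/dev/null; python3 -c "from h import *;st()"
```

```text
t 7.65 pos [0.6351 0.08   0.2143] yaw -1.18 F [-0.8  2.9  1.6] M [ 0.422  0.077 -0.09 ] w 0.0471 q6 1.62 t6 1.574
t 7.95 pos [0.6351 0.0801 0.2142] yaw -7.09 F [-0.3  2.5  2.4] M [ 0.409  0.037 -0.122] w 0.0472 q6 1.73 t6 1.465
t 8.15 pos [0.6351 0.0801 0.2143] yaw -9.95 F [-0.7  2.8  1.7] M [0.385 0.058 0.049] w 0.0473 q6 1.78 t6 1.461
```

```bash
python3 -m crank '[[[0,0,0,0,0,3,1],[0,0,0,0,0,3,1],[0,0,0,0,0,3,1]]]' >/dev/null; python3 -c "from h import *;st()"
```

```text
t 8.45 pos [0.6351 0.0802 0.2143] yaw -12.75 F [-0.1  3.6  1.8] M [0.211 0.015 0.242] w 0.0472 q6 1.82 t6 0.403
```

The moment jumped to +0.24 N m at yaw -12.75, just past the detent at -10. The stop formula gives 0.235 at 2.8° past touch, so this looks like the touch. A hold will confirm it.

```bash
python3 -m crank '[[[0,0,0,0,0,0,1],[0,0,0,0,0,0,1]]]' >/dev/null; python3 -c "from h import *;st()"
python3 -m crank '[[[0,0,0,0,0,2,1],[0,0,0,0,0,2,1]]]' >/dev/null; python3 -c "
from h import *;st();cv2.imwrite('pics/w5.png',capture('wrist'));st()"
```

```text
t 8.65 pos [0.6351 0.0802 0.2142] yaw -12.67 F [-0.7  3.   2.3] M [0.245 0.105 0.223] w 0.0474 q6 1.82 t6 0.077
t 8.85 pos [0.6351 0.0802 0.2143] yaw -14.66 F [0.1 4.1 1.7] M [0.271 0.112 0.216] w 0.0472 q6 1.86 t6 1.128
t 8.90 pos [0.6351 0.0802 0.2143] yaw -14.60 F [-0.1  3.1  2.5] M [0.275 0.123 0.287] w 0.0472 q6 1.86 t6 0.698
```

View pics/w5.png

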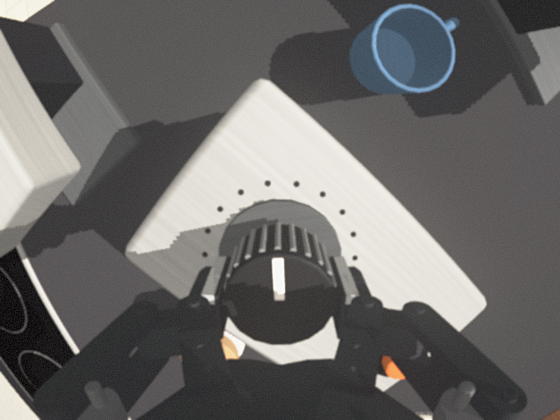

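Touch confirmed: 0.22–0.29 N m while holding, at five clicks (100°) from the start, with the mark still aligned at (278,258)-(279,298). Zero is at gripper yaw ≈ -10. Backing off to yaw +70 is four clicks.

```bash
python3 -m crank '[[[0,0,0,0,0,-7,1],[0,0,0,0,0,-14,1],[0,0,0,0,0,-21,1],[0,0,0,0,0,-28,1],[0,0,0,0,0,-35,1],[0,0,0,0,0,-42,1],[0,0,0,0,0,-42,1]]]' >/dev/null; python3 -c "from h import *;st()"
```

```text
t 9.60 pos [0.6352 0.0798 0.2143] yaw 27.59 F [ 0.1 -0.9  2.1] M [-0.071  0.038  0.224] w 0.0470 q6 1.12 t6 -3.570
```

```bash
python3 -m crank '[[[0,0,0,0,0,-7,1],[0,0,0,0,0,-14,1],[0,0,0,0,0,-21,1],[0,0,0,0,0,-28,1],[0,0,0,0,0,-35,1],[0,0,0,0,0,-40,1],[0,0,0,0,0,-42.5,1],[0,0,0,0,0,-42.5,1]]]' >/dev/null; python3 -c "
from h import *;st();cv2.imwrite('pics/w6.png',capture('wrist'));st()"
```

```text
t 10.40 pos [0.6355 0.0794 0.2143] yaw 69.95 F [ 2.6 -2.4  1.2] M [-0.267 -0.402 -0.004] w 0.0471 q6 0.38 t6 -1.529
t 10.45 pos [0.6355 0.0794 0.2143] yaw 69.88 F [ 3.2 -1.5 -0. ] M [-0.403 -0.47   0.06 ] w 0.0469 q6 0.38 t6 -0.684
```

View pics/w6.png

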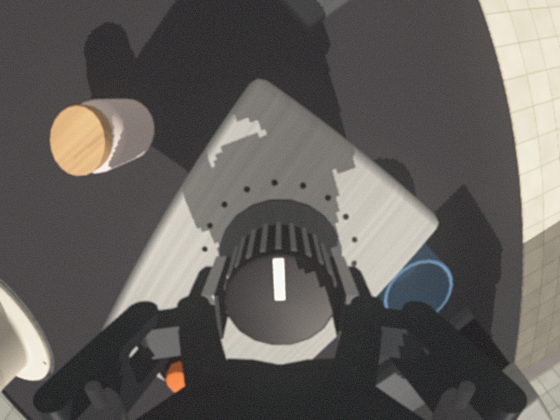

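The mark is still aligned with the gripper, at (279,260)-(280,300), and the yaw is 69.9. I'll open, rise, and measure the mark.

```bash
python3 -m crank '[[[0,0,0,0,0,0,0],[0,0,0,0,0,0,0],[0,0,0,0,0,0,0],[0,0,0,0,0,0,0],[0,0,0,0,0,0,0]]]'
python3 - <<'E'
from h import *
st();o=ctrl.get_obs();im=capture("wrist");cv2.imwrite("pics/w7.png",im)
def tip(im,o):
    c=cam("wrist",o);r,s=wmark(im);b=cv2.boxPoints(r);b=b[np.argsort(b[:,1])]
    A=onz(c,b[:2].mean(0),.245);B=onz(c,b[2:].mean(0),.245);d=(A-B)[:2]
    return r,A.round(4),B.round(4),np.degrees(np.arctan2(d[1],d[0])),np.linalg.norm(d)
print(tip(im,o))
o2=dict(o);o2["position"]=np.array([.63452,.07919,.21285]);o2["orientation"]=np.array([.707,.707,-.0007,-.0007])
print(tip(cv2.imread("pics/wrist2.png"),o2))
E
```

```text
time: 10.95
position: [0.6354, 0.0795, 0.2142]
orientation: [0.82, 0.573, 0.0, 0.0]
contact_force: [-0.3, 0.1, 0.1]
width: 0.0853
t 10.95 pos [0.6354 0.0795 0.2142] yaw 69.87 F [-0.3  0.1  0.1] M [0.033 0.017 0.013] w 0.0853 q6 0.38 t6 0.019
(((278.9108581542969, 279.003173828125), (42.33015441894531, 11.385597229003906), 87.95458984375), array([0.6416, 0.1006, 0.245 ]), array([0.6355, 0.082 , 0.245 ]), np.float64(71.59665619931911), np.float64(0.019549548428072574))
(((281.56414794921875, 280.4754638671875), (42.87253952026367, 11.771488189697266), 87.51044464111328), array([0.6341, 0.1014, 0.245 ]), array([0.6349, 0.0817, 0.245 ]), np.float64(92.30562462663289), np.float64(0.019667193941749796))
```

View pics/w7.png

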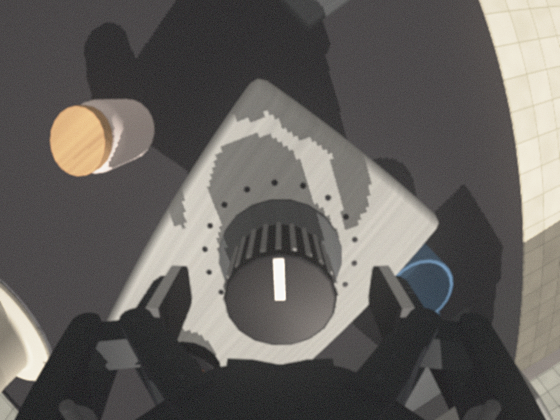

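The dial now stands at 71.6° against 92.3° at the start. That is one click more closed, so it went from five clicks to four, as intended. Next is the button: lift clear, shut the fingers, and move above it.

```bash
python3 -m crank '[[[0,0,-15,0,0,0,0],[0,0,-40,0,0,0,0],[0,0,-65,0,0,0,0],[-28,-20,-65,0,0,0,0.5],[-56,-41,-65,0,0,0,1],[-83.7,-61.3,-65,0,0,0,1],[-83.7,-61.3,-65,0,0,0,1],[-83.7,-61.3,-65,0,0,0,1]]]'
python3 - <<'E'
from h import *
st();o=ctrl.get_obs();im=capture("wrist");cv2.imwrite("pics/w8.png",im);c=cam("wrist",o)
h=cv2.cvtColor(im,cv2.COLOR_BGR2HSV);m=(h[...,0]<16)&(h[...,1]>150)&(h[...,2]>100)
for b in blobs(m,100): print(b,[onz(c,b[0],z).round(4) for z in(.215,.22)])
E
```

```text
time: 11.8
position: [0.549, 0.0217, 0.2796]
orientation: [0.82, 0.572, 0.001, 0.0]
contact_force: [0.1, 0.6, -0.4]
width: 0.0123
t 11.80 pos [0.549  0.0217 0.2796] yaw 69.82 F [ 0.1  0.6 -0.4] M [ 0.047 -0.036 -0.021] w 0.0123 q6 0.28 t6 -0.169
((np.float64(278.4), np.float64(220.4)), [263, 205, 38, 38, 738]) [array([0.5482, 0.0242, 0.215 ]), array([0.5489, 0.0259, 0.22  ])]
```

View pics/w8.png

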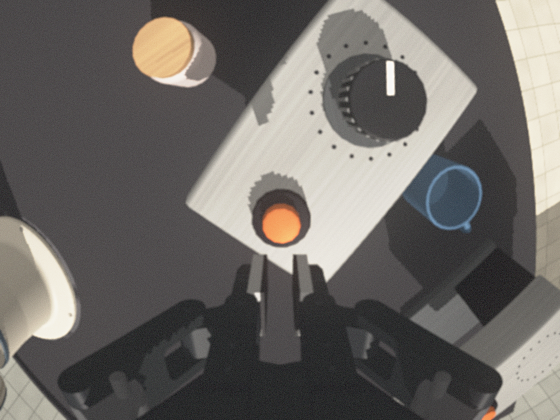

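The button is at (281,224) with its housing round it, and the dial mark is clear at (390,63)-(391,95). The button casts to about (0.5485, 0.023), matching my target. Descending to just above it.

```bash
python3 -m crank '[[[0.5,0,15,0,0,0,1],[0.5,0,30,0,0,0,1],[0.5,0,45,0,0,0,1],[0.5,0,55,0,0,0,1],[0.5,0,60,0,0,0,1],[0.5,0,60,0,0,0,1]]]'; python3 -c "from h import *;st()"
python3 -m crank '[[[0,0,2,0,0,0,1],[0,0,2,0,0,0,1]]]'>/dev/null; python3 -c "from h import *;st()"
python3 -m crank '[[[0,0,2,0,0,0,1],[0,0,2,0,0,0,1]]]'>/dev/null; python3 -c "from h import *;st()"
```

```text
time: 12.45
position: [0.5501, 0.0229, 0.2192]
orientation: [0.82, 0.573, 0.001, 0.0]
contact_force: [-1.9, 1.6, 3.8]
width: 0.0
t 12.45 pos [0.5501 0.0229 0.2192] yaw 69.86 F [-1.9  1.6  3.8] M [0.323 0.181 0.013] w 0.0000 q6 0.28 t6 0.004
t 12.65 pos [0.5504 0.0229 0.2176] yaw 69.87 F [-1.5  0.8  3.5] M [ 0.086  0.206 -0.023] w 0.0000 q6 0.28 t6 0.007
t 12.85 pos [0.5505 0.0229 0.216 ] yaw 69.87 F [-2.5  0.8  6.1] M [0.062 0.42  0.001] w -0.0003 q6 0.28 t6 0.003
```

```bash
python3 -m crank '[[[0,0,1.5,0,0,0,1],[0,0,1.5,0,0,0,1]]]'>/dev/null; python3 -c "from h import *;st()"
python3 -m crank '[[[0,0,1.5,0,0,0,1],[0,0,1.5,0,0,0,1]]]'>/dev/null; python3 -c "from h import *;st()"
```

```text
t 13.05 pos [0.5506 0.0229 0.2158] yaw 69.87 F [-7.5  1.5 19.8] M [ 0.153  1.329 -0.006] w -0.0003 q6 0.28 t6 0.002
t 13.25 pos [0.5507 0.0229 0.2157] yaw 69.87 F [-9.   0.9 23.5] M [0.116 1.563 0.023] w 0.0003 q6 0.28 t6 0.002
```

The button bottomed at z = 0.2157, where the force rose sharply to about 20 N, far above the 5 N needed for full travel. I'll let go straight up and clear away.

```bash
python3 -m crank '[[[0,0,-10,0,0,0,1],[0,0,-30,0,0,0,1],[0,0,-60,0,0,0,1],[0,0,-90,0,0,0,1],[0,0,-90,0,0,0,1],[0,0,-90,0,0,0,1]]]'
python3 - <<'E'
from h import *
st();o=ctrl.get_obs();im=capture("wrist");cv2.imwrite("pics/w9.png",im);c=cam("wrist",o)
cv2.imwrite("pics/side9.png",capture("side")[100:300,180:400].repeat(3,0).repeat(3,1))
ctr,rad,n,a=dots(im,c,np.array([.6347,.0793]));print(ctr,rad,n)
m=(im.min(2)>170).astype(np.uint8);p=proj(c,[*ctr,.245]).round(1);print(p)
for b in blobs(m,20):
    if np.hypot(b[0][0]-p[0],b[0][1]-p[1])<40:
        x=onz(c,b[0],.245)[:2]-ctr;print(b,x,np.degrees(np.arctan2(x[1],x[0])))
h=cv2.cvtColor(im,cv2.COLOR_BGR2HSV);m=(h[...,0]<16)&(h[...,1]>150)&(h[...,2]>100)
print(blobs(m,100))
E
```

```text
time: 13.85
position: [0.5504, 0.0228, 0.3061]
orientation: [0.82, 0.573, 0.003, 0.002]
contact_force: [0.1, 0.4, 0.2]
width: 0.0001
t 13.85 pos [0.5504 0.0228 0.3061] yaw 69.87 F [0.1 0.4 0.2] M [-0.004  0.033  0.03 ] w 0.0001 q6 0.28 t6 0.000
[0.63454476 0.07943984] 0.04095616185603169 16
[374.6 102.4]
((np.float64(374.2), np.float64(83.0)), [371, 68, 8, 31, 205]) [0.00379303 0.01192076] 72.34959374198681
[((np.float64(277.3), np.float64(211.5)), [262, 197, 34, 34, 682])]
```

View pics/w9.png

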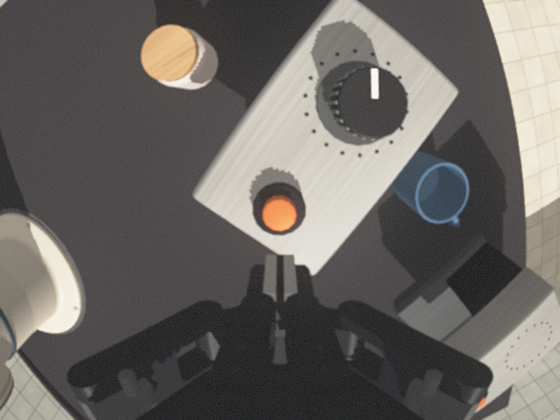

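View pics/side9.png

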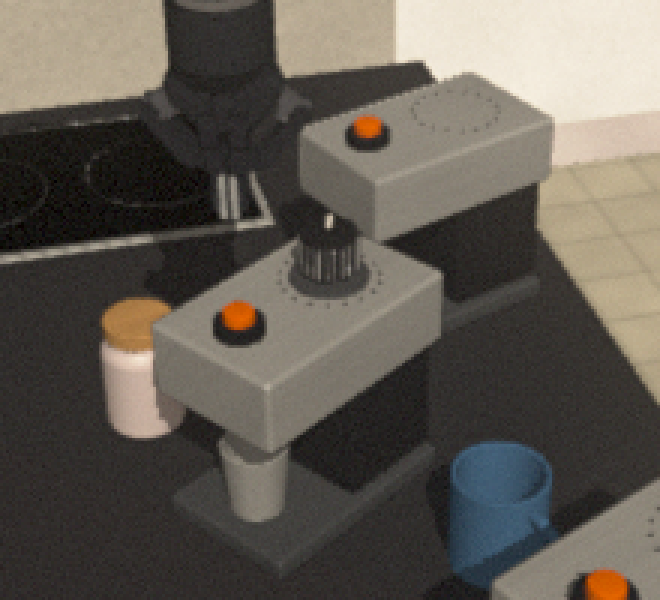

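The button is back up: (279,213) in the wrist view and (240,316) in the side crop, the same as before the press. The dial mark is at (374,83), which is 72.3°. The cup (258,480), jar (140,370) and mug (500,510) sit at the same pixels in the side crop as before. The gripper hangs free with about zero force, so I'll hand it in.

```bash
python3 -c "
from bench import ctrl
print(ctrl.close_job())"
```

```text
the job is handed in; nothing more can be done
None
```

The grind is set four clicks open from burr touch, the start button was pressed and let go, and the job is handed in at about 14 s. No verdict was reported.

- **Finding the touch:** I turned the dial clockwise until the moment rose to a steady 0.22–0.29 N m. This was five clicks (100°) from the start, and I went only about 5° past the touch.
- **Backing off:** I turned it counter-clockwise 80° from the touch and let go. The white mark read 71.6° just after release and 72.3° at the end, against 92.3° at the start. That is one click more closed than the start, so four clicks open.
- **Start button:** I pressed it straight down to its stop, with about 23 N vertical at the fingertips, then lifted clear. The last pictures show it back up.
- **Cup, jar and mug:** they sit at the same place in the side view as before. The gripper was clear, with about zero force on it.

**Checks that disagreed:** the button top was about 5 mm higher than I first estimated (0.22 m rather than 0.216 m), so contact came early but gently. The individual click torques were barely above the sensor noise, so I counted clicks by angle, not by feel.

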